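Draw the rolling pin out from under the sliding tray of the baking box

ROBOT

A 7-joint arm with a two-finger parallel gripper is mounted at the origin on a cart in front of the work surface, level with it; the furniture and walls round the work are solid. World frame = base frame: x ahead of the robot, y to its left, z up, the work surface at z = 0. Lengths are in mm, angles in rad, forces in N, time in s.
With the tool pointing down it reaches from about 400 to 875 mm from the base axis. Payload 4.4 kg.
Tool frame: the origin (TCP) lies at the very end of the fingers, on their centre line; the grasp point (between the pads) lies 19 mm behind it; z points along the fingers, y is the line along which they close (so a half turn about z gives the same grasp; the last joint's range is limited). The gripper opens to 85 mm and grips with 20 to 120 N. Pads are 22 mm wide; open, the fingers measure 114 mm over their backs; the gripper's body (76 mm by 85 mm) begins 54 mm behind the grasp point. The pads swing forward as they close: fully open they stand 13 mm farther back than shut.
Start: joints at [1.225, 0.628, 0.038, 1.517, -0.027, 0.996, -0.02], TCP at [179.534, -624.728, 231.313] pointing down, gripper open.
Joint ranges: [-3.06, 3.06], [-0.37, 2.12], [-1.25, 1.32], [0.18, 2.47], [-1.1, 4.24], [0.23, 1.98], [-2.94, 2.94]. Speed limits (rad/s): [2.57, 2.57, 3.14, 3.14, 3.14, 3.14, 3.14].

INTERFACE

Orientations are given as [roll, pitch, yaw] about the fixed x, y, z axes, in that order (R = Rz(yaw) Ry(pitch) Rx(roll)).
In Python, from cell import read_state, get_image, camera_info, finish_job gives the robot as it stands.
- The arm moves only by the tool play_rows, never from a script. Its argument "deltas" is one flat list of numbers, 7 for each row, row after row: the shift along the tool's x, y, z in mm, then the turn, a rotation vector about the tool's x, y, z in rad, then the opening, from 0 (shut) to 1 (fully open). In form: [dx, dy, dz, ax, ay, az, grip, dx, dy, dz, ax, ay, az, grip, ...]. A call has 1 to 10 rows; each row is the pose to reach, as a shift and turn from the pose commanded when the call began, along the tool's axes at that moment; what a row does not reach only later rows make up. A row lasts 1/8 s, in which the tool goes at most 62.5 mm and 10.7 degrees, less where a joint would pass 70% of its speed; a pose out of reach is approached as far as the arm can. A call with a gripper value outside its range is refused whole. The fingers move at their own pace and stop on an object; the grip force is fixed at half the most. Time passes only in rows, so rows that repeat a pose let the fingers close. It gives the time, the measured TCP pose, the force, the opening and the grip force at its end, in the units of the state.
- read_state(): the state, without advancing time (a new reading comes with each control period).
- get_image(name): name is "side" or "top" or "wrist"; returns the picture (384x512x3 uint8, red, green, blue); there is no depth.
- camera_info(name): a dict with "fx", "fy", "cx", "cy" (pixels), "T" (4x4, takes a point from camera to world coordinates). Camera axes: x right, y down, z forward; pixel columns grow to the right and rows downward; lengths in mm; the calibration is good to about 2 mm. The wrist camera is an equidistant fisheye: a pixel r from the principal point sees the ray r / f radians off the axis. A picture is of the moment at which its call begins: read the wrist's pose just before it. camera_info takes no time and is no camera call; for the wrist camera it gives the pose at the moment of the call.
- finish_job(): hands the job in; it is judged then, once.
The state is a dict: "clock": time; "qpos": joint angles; "qd": joint speeds; "tau": joint torques, N m; "eef_pos": TCP position; "tool_rot": TCP orientation; "force": force on the tool from outside, world axes, zero at the start; "torque": the same for the moment, N m; "width": finger opening in mm; "gripper_force": force on a finger pad.
Only numpy, scipy, OpenCV 4.12 (cv2) and the standard library are available. Lean on these libraries where they do the work, as an engineer would, in place of code of your own. Each camera call takes 0.05 s, during which the arm holds its last target. There are 200 camera calls.

TASK

The rolling pin lies in the bottom of the wooden baking box, under the tray that slides along the box's rims. Slide the tray, which has a dowel handle, all the way to one end of the box (either end) and leave it there, then tilt the rolling pin up out of the opening beside it, without forcing it against box or tray and without disturbing the things standing round. Finish still holding the pin level and clear above the box, about 15 cm above the worktop and touching nothing but the gripper.

Things in the scene. Friction and masses are not known exactly. Their poses are not given: they have to be found in the camera images.
- baking_box: fixed open wooden box 374 long (its y) x 174 wide (x) x 82 mm high; origin centre of underside, on the worktop. Walls 12 mm, all four 82 high; inside 350 x 150 mm; floor's upper face at z = 8 mm. On the floor at y = +-100 mm two saddles (12 mm along y, 52 mm across) carry the pin: bed at z = 11 mm, cheeks to 18 mm beside it; elsewhere the floor is bare.
- tray (a joint): slide of the tray along the box's y, m: 0 in the middle, +0.112 / -0.112 flush with the box's +y / -y end (stops). Starts near the middle; 2 N, stays put, cannot lift off. The tray, 150 long (y) x 174 mm wide, rides on the box's rims: underside 82, walls up to 106, handle uprights up to 142.5 mm above the worktop. At a stop it leaves an opening 212 x 150 mm. The steel cutters in it ride along.
- tray_handle (a point): middle of the tray's handle: light wooden dowel, 14 mm in diameter, running across the box (along the box's x), 132.5 mm above the worktop over the tray's middle; 108 mm of it is free between two uprights. Below it the tray's divider reaches 103.5 mm above the worktop. (The tray's two runners hang 6 mm below the rims, close along the box's long walls.)
- rolling_pin: loose slim rolling pin, a light wooden rod 320 mm long, 24 mm in diameter, 0.11 to 0.21 kg; origin at its middle, y along it. Lies in the box's saddles along the box's y, axis 23 mm above the worktop, 7 to 23 mm from the end walls. Longer than the opening: to come out, one end must rise over the end wall while the other is still under the tray (about 13 to 18 degrees of tilt at first).
- pin_end_a (a point): centre of the pin's end face at +160 mm on its y axis
- pin_end_b (a point): centre of the pin's end face at -160 mm on its y axis
- kitchen_timer: bystander: white and grey wind-up timer, 64 mm in diameter, 49 mm high, standing to the right of the box; origin at the centre of its underside
- espresso_cup: bystander: small green and white cup, 48 mm high, standing to the right of the box; origin at the centre of its underside
- salt_shaker: bystander: salt shaker, 44 mm in diameter, 90 mm high, behind the box; origin at the centre of its underside
- pepper_mill: bystander: dark wooden pepper mill, 58 mm in diameter, 160 mm high, behind the box to the left; origin at the centre of its underside

How it is judged:
By the outcome, as a careful person would: the job done as asked, in the order asked, and still so for the second after the job is handed in, while the arm keeps its last pose, push and grip.
It also fails if it takes over 51 s, if anything falls off the work surface, if the arm or the gripper's body presses on something with over 40 N, if the wrist force passes 120 N, or if a joint passes its speed limit or range.

## Working session

There is one attempt and no reset: what is moved stays moved. The work goes in short steps, Python scripts to look and compute and a tool call to move; the robot and the scene stay as the last step left them, time stands still between calls to the robot, and variables do not carry over. Pictures are saved under pics/ and viewed, at most 10 in all, crops included, and the job is handed in when it is done.

Besides the shell and the picture viewer there is one more tool, called after "Call:" as a command line: name --argument value ..., lists and objects as JSON in quotes. play_rows: Moves the arm, as the interface text tells. Its arguments: {"type":"object","properties":{"deltas":{"type":"array"}},"required":["deltas"]}

```bash
mkdir -p pics; ls; python3 - <<'E'
from cell import *
import cv2,json
print(read_state())
for n in("top","side"):
    im=get_image(n);cv2.imwrite(f"pics/{n}0.png",im[:,:,::-1]);c=camera_info(n);print(n,c)
print(camera_info("wrist"))
E
```

```text
pics
{'clock': 0.0, 'qpos': array([ 1.2251856 ,  0.6293442 ,  0.03841879,  1.51838418, -0.0270176 ,
        0.99631263, -0.02001566]), 'qd': array([-0.00018497,  0.00051419, -0.00067227,  0.00031694, -0.00083875,
        0.0003445 ,  0.00093864]), 'tau': array([ 8.19402194e-04, -5.63412631e+01,  1.22652624e+00, -1.93446243e+01,
        1.09663967e-02,  1.05085579e-02,  1.92891143e-06]), 'eef_pos': array([ 179.38160597, -624.0922633 ,  230.38474841]), 'tool_rot': array([-3.13966129e+00, -2.45514760e-06,  2.79803858e-01]), 'force': array([ 0.0294287 , -0.48132996,  0.00063274]), 'torque': array([-0.03567662,  0.00086076,  0.00798275]), 'gripper_force': 0.0, 'width': 85.49255915154012}
top {'fx': 346.55301856656996, 'fy': 346.55301856656996, 'cx': 254.8680758865746, 'cy': 187.59744405001675, 'T': array([[-1.24390489e-02, -9.85141908e-01,  1.71291244e-01,
         3.85643292e+02],
       [-9.99909811e-01,  1.31225137e-02,  2.85835456e-03,
        -8.54745207e+01],
       [-5.06365656e-03, -1.71240240e-01, -9.85216291e-01,
         1.31619075e+03],
       [ 0.00000000e+00,  0.00000000e+00
[... 253 characters left out ...]
 [-1.67617781e-02, -3.68467709e-01,  9.29489424e-01,
        -1.13568851e+03],
       [-1.98740342e-03, -9.29605911e-01, -3.68549726e-01,
         5.36766726e+02],
       [ 0.00000000e+00,  0.00000000e+00,  0.00000000e+00,
         1.00000000e+00]])}
{'fx': 297.3186396354542, 'fy': 297.3186396354542, 'cx': 255.82999525878677, 'cy': 194.80193771574204, 'T': array([[ 2.76194355e-01, -9.22116546e-01, -2.70957108e-01,
         2.48291175e+02],
       [-9.61099446e-01, -2.65614891e-01, -7.57402385e-02,
        -6.04111977e+02],
       [-2.12891572e-03,  2.81335753e-01, -9.59607035e-01,
         3.74516468e+02],
       [ 0.00000000e+00,  0.00000000e+00,  0.00000000e+00,
         1.00000000e+00]])}
```

View pics/top0.png

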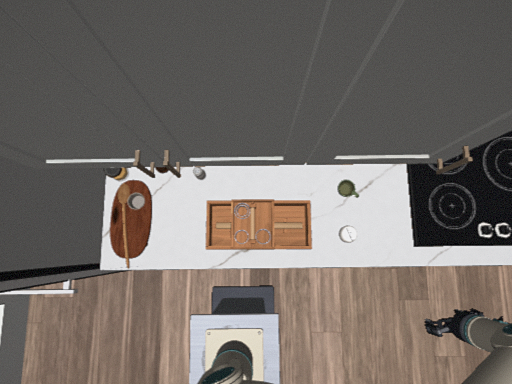

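View pics/side0.png

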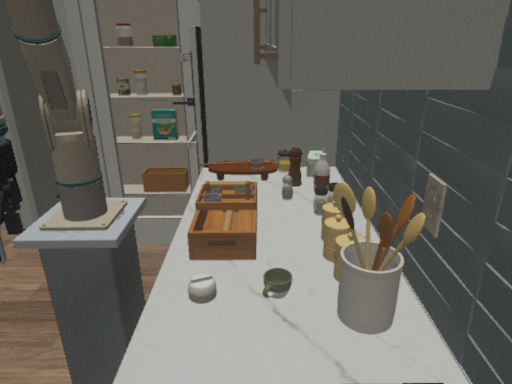

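The top view shows the box at columns 206–311 and rows 200–249, with the tray at 232–274. The cup is at (348,188) and the timer at (348,234). The side view shows the right end is clear apart from the cup and timer, which stand well off. Next I'll get rough positions and move the wrist camera over the box.

```bash
cat >h.py <<'E'
import numpy as np,cv2
from cell import *
from scipy.spatial.transform import Rotation as Ro
def cast(n,px,z,c=None):
    c=c or camera_info(n);T=np.array(c["T"]);o=[]
    for u,v in px:
        a=np.array([(u-c["cx"])/c["fx"],(v-c["cy"])/c["fy"]])
        if n=="wrist":
            r=np.linalg.norm(a);d=np.r_[a/max(r,1e-9)*np.sin(r),np.cos(r)]
        else:d=np.r_[a,1]
        d=T[:3,:3]@d;o.append(T[:3,3]+d*(z-T[2,3])/d[2])
    return np.array(o)
def proj(c,P):
    T=np.linalg.inv(np.array(c["T"]));o=[]
    for p in P:
        q=T[:3,:3]@p+T[:3,3];r=np.hypot(q[0],q[1]);t=np.arctan2(r,q[2])
        o.append([c["cx"]+c["fx"]*t*q[0]/r,c["cy"]+c["fy"]*t*q[1]/r])
    return np.array(o)
def go(pos,rpy):  # delta from measured pose
    s=read_state();R=Ro.from_euler("xyz",s["tool_rot"]);G=Ro.from_euler("xyz",rpy)
    print("at",s["eef_pos"].round(1),s["tool_rot"].round(3),"delta",R.inv().apply(np.array(pos)-s["eef_pos"]).round(1),(R.inv()*G).as_rotvec().round(3))
E
python3 - <<'E'
from h import *
np.set_printoptions(suppress=True,precision=1)
print(cast("top",[(206,200),(311,200),(206,249),(311,249)],82))
print(cast("top",[(348,234),(346,188),(115,172),(200,173)],40))
go([540,0,330],[3.1416,0,0])
E
```

```text
[[ 557.3   94.3   82. ]
 [ 552.4 -282.8   82. ]
 [ 383.8   92.3   82. ]
 [ 379.2 -275.8   82. ]]
[[ 431.2 -419.3   40. ]
 [ 601.5 -421.8   40. ]
 [ 674.3  445.5   40. ]
 [ 666.1  124.3   40. ]]
at [ 179.4 -624.2  230.5] [-3.1  0.   0.3] delta [ 519.  -500.5  -98.7] [-0.   0.   0.3]
```

```bash
python3 -c "
from h import *
go([440,-90,330],[3.1416,0,0])"
```

```text
at [ 179.4 -624.2  230.5] [-3.14  0.    0.28] delta [ 398.  -441.6  -98.8] [-0.002  0.     0.28 ]
```

Call:
play_rows --deltas '[20,-22,-50,0,0,0.03,1,65,-72,-99,0,0,0.05,1,105,-116,-99,0,0,0.08,1,145,-160,-99,0,0,0.11,1,185,-205,-99,0,0,0.14,1,230,-255,-99,0,0,0.17,1,275,-305,-99,0,0,0.2,1,320,-355,-99,0,0,0.23,1,360,-400,-99,0,0,0.26,1,398,-442,-99,0,0,0.28,1]'

```text
clock: 1.35
eef_pos: [433.7, -102.0, 330.3]
tool_rot: [3.141, -0.0, -0.001]
force: [0.9, -0.4, 0.3]
width: 85.7
gripper_force: 0.0
```

Call:
play_rows --deltas '[0,0,0,0,0,0,1,0,0,0,0,0,0,1,0,0,0,0,0,0,1,0,0,0,0,0,0,1]'

```text
clock: 1.85
eef_pos: [432.8, -105.1, 330.3]
tool_rot: [3.141, 0.0, -0.003]
force: [-0.3, -0.5, -1.1]
width: 85.6
gripper_force: 0.0
```

```bash
python3 -c "
from h import *
s=read_state();print(s['clock'],s['eef_pos'],s['tool_rot'],s['qpos'].round(2),s['qd'].round(3))
c=camera_info('wrist');im=get_image('wrist');cv2.imwrite('pics/w1.png',im[:,:,::-1])
np.set_printoptions(suppress=True,precision=1)
print(proj(c,[[555,95,82],[555,-280,82],[380,95,82],[380,-278,82],[468,-75,132]]))
"
```

```text
1.85 [ 432.78624359 -105.08741726  330.30181231] [ 3.14132666e+00  1.86107056e-04 -2.98519271e-03] [ 0.28  0.22 -0.13  1.91  0.03  1.02 -1.44] [-0.002  0.001 -0.005 -0.002  0.     0.001 -0.001]
[[113.   81.5]
 [383.3  78.8]
 [121.8 201.1]
 [374.7 200.6]
 [230.3 141.6]]
```

View pics/w1.png

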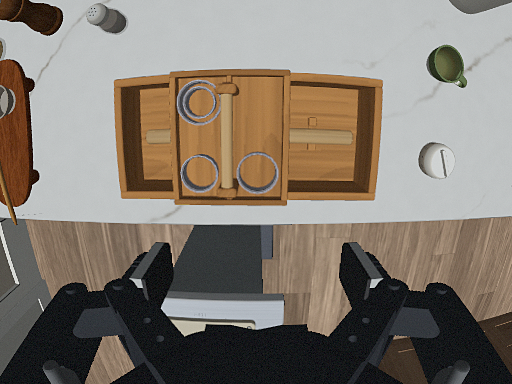

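The wrist view shows the box corners at about (114,82), (383,79), (121,199) and (376,200). The dowel runs from (228,88) to (227,190). The pin is visible in the right opening, with its end at (352,136), and in the left one at x≈147.

```bash
python3 -c "
from h import *
np.set_printoptions(suppress=True,precision=1)
print(cast('wrist',[(114,82),(383,79),(121,199),(376,200)],82))
print(cast('wrist',[(228,97),(228,140),(227,182)],137))
print(cast('wrist',[(352,137),(300,136),(147,136)],28))
go([467,-75,200],[3.1416,0,0.0])
go([467,-75,123],[3.1416,0,0.0])
"
```

```text
[[ 554.2   93.7   82. ]
 [ 554.9 -279.3   82. ]
 [ 383.4   96.2   82. ]
 [ 381.1 -279.9   82. ]]
[[519.6 -73.3 137. ]
 [470.6 -72.6 137. ]
 [421.3 -70.4 137. ]]
[[ 466.6 -253.3   28. ]
 [ 465.8 -170.8   28. ]
 [ 469.9   66.1   28. ]]
at [ 432.9 -104.9  330.3] [ 3.1  0.  -0. ] delta [ 34.1 -30.  130.3] [ 0.  0. -0.]
at [ 432.9 -104.9  330.3] [ 3.1  0.  -0. ] delta [ 34.1 -30.  207.3] [ 0.  0. -0.]
```

Call:
play_rows --deltas '[18,-17,40,0,0,0,0.6,35,-33,80,0,0,0.005,0.6,35,-33,120,0,0,0.005,0.6,35,-33,160,0,0,0.005,0.6,35,-33,195,0,0,0.005,0.6,35,-33,195,0,0,0.005,0.6]'

```text
clock: 2.65
eef_pos: [466.4, -71.2, 133.5]
tool_rot: [-3.141, 0.005, -0.006]
force: [-0.3, 0.5, 0.3]
width: 51.4
gripper_force: 0.0
```

```bash
python3 -c "
from h import *
s=read_state();print(s['clock'],s['eef_pos'],s['tool_rot'],s['force'])
im=get_image('wrist');cv2.imwrite('pics/w2.png',im[:,:,::-1])
np.set_printoptions(suppress=True,precision=1)
print(proj(camera_info('wrist'),[[468,-72,132.5],[415,-72,132.5],[520,-72,132.5]]))
"
```

```text
2.65 [466.36523793 -71.15685787 133.52561201] [-3.1411931   0.00540683 -0.00603086] [-0.28030921  0.54041075  0.28358481]
[[258.4 244.7]
 [258.5 319.1]
 [258.  149.1]]
```

View pics/w2.png

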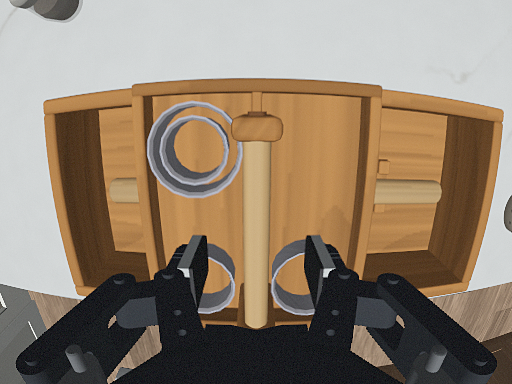

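The dowel sits midway between the fingers (column 257). The near cutters come close below the fingertips, at rows 240–315, so I'll find the gap between the cutters.

```bash
python3 -c "
from h import *
np.set_printoptions(suppress=True,precision=1)
for z in(95,105,112):print(z,cast('wrist',[(300,239),(200,198)],z)[:,0])
"
```

```text
95 [453.6 483.4]
105 [458.3 486.4]
112 [461.6 488.6]
```

Call:
play_rows --deltas '[6,0,8,0,0,0,0.6,6,0,17,0,0,0,0.6,6,0,17,0,0,0,0,6,0,17,0,0,0,0,6,0,17,0,0,0,0,6,0,17,0,0,0,0]'

```text
clock: 3.45
eef_pos: [474.3, -70.9, 118.7]
tool_rot: [3.141, -0.0, -0.005]
force: [-1.3, -0.3, 4.5]
width: 11.7
gripper_force: 58.5
```

Call:
play_rows --deltas '[0,-5,0,0,0,0,0,0,-15,0,0,0,0,0,0,-27,0,0,0,0,0,0,-39,0,0,0,0,0,0,-51,0,0,0,0,0,0,-63,0,0,0,0,0,0,-75,0,0,0,0,0,1,-84,0,0,0,0,0,1,-89,0,0,0,0,0,1,-89,0,0,0,0,0]'

```text
clock: 4.7
eef_pos: [475.3, 18.8, 118.7]
tool_rot: [-3.141, 0.001, -0.005]
force: [-2.2, 1.0, 8.1]
width: 12.2
gripper_force: 59.1
```

Call:
play_rows --deltas '[0,-2,0,0,0,0,0,0,-4,0,0,0,0,0,0,-6,0,0,0,0,0]'

```text
clock: 5.08
eef_pos: [475.2, 20.0, 118.7]
tool_rot: [3.137, 0.001, -0.008]
force: [-1.1, -14.0, 7.8]
width: 12.0
gripper_force: 59.3
```

The tray is at its stop: 14 N of resistance at y≈20. Next I'll release the handle and rise.

Call:
play_rows --deltas '[0,2,0,0,0,0,0.5,0,4,0,0,0,0,0.5,0,4,0,0,0,0,0.5,0,4,-20,0,0,0,0.5,0,4,-60,0,0,0,0.5,0,10,-110,0,0,-0.1,1,0,40,-120,0,0,-0.25,1,-2,75,-120,0,0,-0.4,1,-4,110,-120,0,0,-0.58,1,-6,150,-120,0,0,-0.75,1]'

```text
clock: 6.32
eef_pos: [469.0, -126.1, 238.4]
tool_rot: [-3.142, -0.001, 0.752]
force: [1.7, 0.7, -0.2]
width: 85.1
gripper_force: 0.0
```

```bash
python3 -c "
from h import *
go([467,-160,235],[3.1416,0,1.562])"
```

```text
at [ 469.  -126.1  238.4] [-3.142e+00 -1.000e-03  7.520e-01] delta [-24.7  23.4   3.4] [ 0.    -0.001 -0.81 ]
```

Call:
play_rows --deltas '[-6,6,0,0,0,-0.17,1,-12,12,2,0,0,-0.34,1,-18,18,3,0,0,-0.51,1,-25,23,3,0,0,-0.68,1,-25,23,3,0,0,-0.81,1,-25,23,3,0,0,-0.81,1,-25,23,3,0,0,-0.81,1]'

```text
clock: 7.2
eef_pos: [466.2, -159.4, 235.3]
tool_rot: [3.142, -0.0, 1.553]
force: [-0.3, 0.3, 0.4]
width: 84.9
gripper_force: 0.0
```

```bash
python3 -c "
from h import *
s=read_state();print(s['clock'],s['eef_pos'],s['tool_rot'],s['qpos'].round(2))
im=get_image('wrist');cv2.imwrite('pics/w3.png',im[:,:,::-1])
np.set_printoptions(suppress=True,precision=1)
print(proj(camera_info('wrist'),[[467,-252,23],[468,-160,23],[468,-160,11]]))
"
```

```text
7.2 [ 466.2234353  -159.43660924  235.29068424] [ 3.14158540e+00 -1.96444478e-04  1.55299623e+00] [ 0.63  0.44 -0.5   1.93  0.28  0.84 -0.04]
[[257.5 238.7]
 [257.2 169.9]
 [257.1 168. ]]
```

View pics/w3.png

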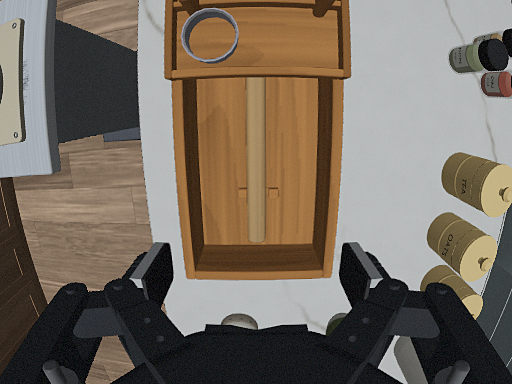

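The tray sits at the far end and the opening is clear. The pin axis runs from (256,80) to (257,241), and the saddle is at row 192.

```bash
python3 -c "
from h import *
np.set_printoptions(suppress=True,precision=2)
im=get_image('wrist').astype(int)
for r in(100,130,160,180,215,230):print(r,im[r,238:276].sum(1).tolist())
P=cast('wrist',[(256,85),(256.5,165),(257.5,241)],25);print(P)
print(cast('wrist',[(187,278),(332,278),(173,78),(342,78)],82), cast('wrist',[(258,192)],18))
"
```

```text
100 [331, 342, 328, 327, 333, 327, 313, 319, 313, 347, 388, 411, 414, 422, 419, 409, 401, 406, 395, 399, 401, 403, 401, 392, 363, 337, 291, 242, 347, 312, 326, 327, 327, 320, 338, 336, 319, 321]
130 [328, 326, 335, 335, 335, 319, 321, 286, 276, 335, 384, 408, 423, 424, 430, 405, 411, 409, 401, 394, 402, 414, 393, 394, 373, 344, 292, 234, 325, 335, 334, 327, 328, 338, 339, 339, 311, 324]
160 [336, 330, 336, 329, 340, 324, 316, 310, 304, 322, 366, 403, 411, 421, 419, 413, 410, 410, 390, 398, 405, 400, 401, 380, 368, 344, 292, 260, 306, 339, 329, 329, 331, 338, 347, 336, 331, 328]
180 [339, 332, 325, 335, 337, 323, 335, 325, 304, 318, 364, 398, 402, 416, 422, 412, 413, 412, 392, 384, 403, 408, 394, 372, 358, 343, 295, 248, 313, 327, 321, 336, 323, 324, 344, 340, 336, 325]
215 [300, 310, 336, 337, 328, 327, 318, 328, 327, 338, 335, 370, 388, 401, 405, 406, 407, 408, 396, 381, 385, 402, 393, 356, 354, 366, 305, 267, 316, 328, 329, 345, 329, 343, 364, 345, 335, 358]
230 [309, 305, 332, 345, 337, 320, 327, 330, 337, 308, 321, 347, 388, 400, 406, 403, 399, 409, 385, 370, 382, 400, 390, 370, 367, 359, 293, 265, 331, 318, 336, 338, 338, 340, 357, 347, 350, 351]
[[ 468.33  -57.42   25.  ]
 [ 467.32 -153.6    25.  ]
 [ 467.   -254.4    25.  ]]
[[ 382.27 -276.48   82.  ]
 [ 555.68 -279.97   82.  ]
 [ 384.93  -50.69   82.  ]
 [ 555.01  -53.29   82.  ]] [[ 468.64 -189.59   18.  ]]
```

Call:
play_rows --deltas '[4,1,40,0,0,-0.01,1,4,1,90,0,0,-0.01,1,4,1,140,0,0,-0.01,1,4,1,180,0,0,-0.01,1,4,1,205,0,0,-0.01,1,4,1,215,0,0,-0.01,1,4,1,220,0,0,-0.01,1,4,1,220,0,0,-0.01,1]'

```text
clock: 8.3
eef_pos: [468.5, -155.6, 15.8]
tool_rot: [3.139, 0.0, 1.565]
force: [2.6, 0.3, 0.1]
width: 85.4
gripper_force: 0.0
```

Call:
play_rows --deltas '[0,-1,4,0,0,0,1,0,-1,4,0,0,0,0.5,0,-1,4,0,0,0,0.3,0,-1,4,0,0,0,0,0,-1,4,0,0,0,0,0,-1,4,0,0,0,0,0,-1,4,0,0,0,0]'

```text
clock: 9.18
eef_pos: [466.2, -155.8, 11.5]
tool_rot: [-3.142, 0.0, 1.565]
force: [-0.3, -0.4, 5.6]
width: 22.1
gripper_force: 58.9
```

```bash
python3 -c "
import numpy as np
for d in(0,2,4,6,8,10,12,14,16):
    t=np.radians(d);c,s=np.cos(t),np.sin(t);f=d/16
    R=lambda x,z:np.array([x*c-z*s,x*s+z*c])
    print(d,(np.array([222-8*f,-11.5-3])-R(222,-11.5)).round(1),round(-t,3))
"
```

```text
0 [ 0. -3.] -0.0
2 [ -1.3 -10.8] -0.035
4 [ -2.3 -18.5] -0.07
6 [ -3.  -26.3] -0.105
8 [ -3.4 -34. ] -0.14
10 [ -3.6 -41.7] -0.175
12 [ -3.5 -49.4] -0.209
14 [ -3.2 -57. ] -0.244
16 [ -2.6 -64.6] -0.279
```

Call:
play_rows --deltas '[0,0,-1.5,0,0,0,0,0,0,-3,0,0,0,0,-0.7,0,-7,0,-0.017,0,0,-1.3,0,-10.8,0,-0.035,0,0,-1.8,0,-14.6,0,-0.052,0,0,-2.3,0,-18.5,0,-0.07,0,0,-2.7,0,-22.4,0,-0.087,0,0,-3,0,-26.3,0,-0.105,0,0,-3,0,-26.3,0,-0.105,0,0]'

```text
clock: 10.3
eef_pos: [466.6, -158.2, 37.9]
tool_rot: [3.141, 0.105, 1.566]
force: [-0.2, 0.2, -0.7]
width: 21.7
gripper_force: 58.8
```

```bash
python3 -c "
from h import *
s=read_state();print(s['clock'],s['eef_pos'],s['tool_rot'],s['force'],s['torque'])
a=get_image('side')[150:260,160:300];b=get_image('wrist')
a=cv2.resize(a,(489,384),interpolation=2);im=np.hstack([a,b])
im=cv2.resize(im,(800,307));cv2.imwrite('pics/w4.png',im[:,:,::-1])
"
```

```text
10.3 [ 466.58909254 -158.19085569   37.92759633] [3.14104494 0.10546419 1.56598025] [-0.15568447  0.2326611  -0.69805866] [ 0.1169977  -0.02341649  0.01675085]
```

View pics/w4.png

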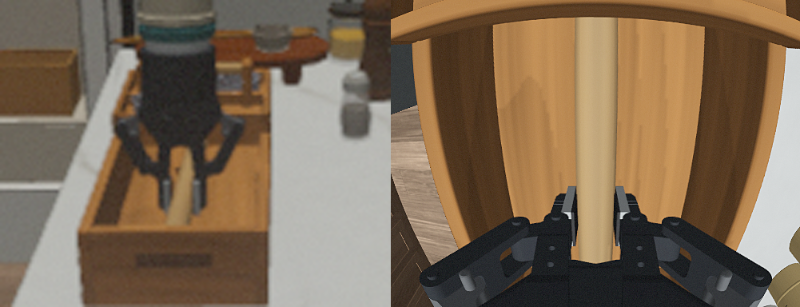

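The fingers hold the pin and it's rising cleanly. The wrist torque (0.12 Nm) matches the pin's own weight, so I'll carry on tilting.

```bash
python3 -c "
import numpy as np
def pose(d):
    t=np.radians(d);c,s=np.cos(t),np.sin(t);f=d/16
    return np.array([222-8*f,-14.5])-np.array([222*c+11.5*s,222*s-11.5*c])
t=np.radians(6);c,s=np.cos(t),np.sin(t)
for d in range(7,17):
    v=pose(d)-pose(6)
    # tilted tool axes in frame0: x=(c,s) z=(-s,c)
    print(d,(v@[c,s]).round(1),(v@[-s,c]).round(1),round(-np.radians(d-6),3))
"
```

```text
7 -0.7 -3.8 -0.017
8 -1.3 -7.7 -0.035
9 -1.8 -11.5 -0.052
10 -2.3 -15.3 -0.07
11 -2.6 -19.1 -0.087
12 -3.0 -23.0 -0.105
13 -3.2 -26.8 -0.122
14 -3.4 -30.6 -0.14
15 -3.5 -34.4 -0.157
16 -3.6 -38.2 -0.175
```

Call:
play_rows --deltas '[-0.7,0,-3.8,0,-0.017,0,0,-1.3,0,-7.7,0,-0.035,0,0,-1.8,0,-11.5,0,-0.052,0,0,-2.3,0,-15.3,0,-0.07,0,0,-2.6,0,-19.1,0,-0.087,0,0,-3,0,-23,0,-0.105,0,0,-3.2,0,-26.8,0,-0.122,0,0,-3.4,0,-30.6,0,-0.14,0,0,-3.5,0,-34.4,0,-0.157,0,0,-3.6,0,-38.2,0,-0.175,0,0]'

```text
clock: 11.65
eef_pos: [466.3, -158.3, 76.3]
tool_rot: [3.141, 0.281, 1.565]
force: [0.1, 0.3, -0.2]
width: 22.3
gripper_force: 58.8
```

Call:
play_rows --deltas '[0,0,0,0,0,0,0,0,0,0,0,0,0,0]'

```text
clock: 11.9
eef_pos: [466.2, -158.3, 76.0]
tool_rot: [-3.141, 0.28, 1.565]
force: [-0.1, -0.5, -1.2]
width: 22.0
gripper_force: 58.8
```

```bash
python3 -c "
from h import *
s=read_state();print(s['clock'],s['eef_pos'],s['tool_rot'],s['force'],s['torque'],s['qpos'].round(2))
a=get_image('side')[150:260,160:300];b=get_image('wrist');cv2.imwrite('pics/raw5.png',b[:,:,::-1])
a=cv2.resize(a,(489,384),interpolation=2);im=np.hstack([a,b])
im=cv2.resize(im,(800,307));cv2.imwrite('pics/w5.png',im[:,:,::-1])
# predicted tail (left end) visible bits and right end in side cam
R=Ro.from_euler('xyz',s['tool_rot']);E=s['eef_pos']+R.apply([[-98,0,-11.5],[222,0,-11.5]]);print(E.round(1))
c=camera_info('side');T=np.linalg.inv(c['T'])
for e in E:
    q=T[:3,:3]@e+T[:3,3];u=np.array([c['cx']+c['fx']*q[0]/q[2],c['cy']+c['fy']*q[1]/q[2]]);print(u.round(1),((u-[160,150])*3.49*800/1001).round())
"
```

```text
11.9 [ 466.18724242 -158.33272386   75.96461009] [-3.14148851  0.28007094  1.56476446] [-0.0722941  -0.4603018  -1.17154848] [0.28225576 0.02567672 0.04110527] [ 0.01  0.67  0.08  2.15  0.66  0.38 -0.55]
[[ 465.6 -249.3  114.1]
 [ 467.5   58.2   25.7]]
[221.9 215.3] [173. 182.]
[231.1 199.7] [198. 139.]
```

View pics/w5.png

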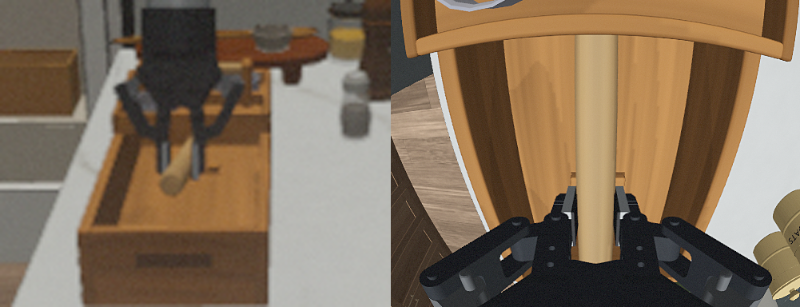

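The right end is where rigid holding predicts (predicted (173,182), seen at about (172,184)), so the pin hasn't slipped. I'll average the force readings before sliding it out.

```bash
python3 -c "
from h import *
F=[];W=[]
for i in range(8):
    get_image('wrist');s=read_state();F.append(s['force']);W.append(s['torque'])
print(np.mean(F,0).round(2),np.std(F,0).round(2),np.mean(W,0).round(3),np.std(W,0).round(3))"
```

```text
[-0.24  0.01 -1.16] [0.41 0.41 0.44] [ 0.291 -0.011 -0.03 ] [0.024 0.024 0.022]
```

Torque scales with tilt angle (0.117 at 6°, 0.29 at 16°), so it comes from the tilted hand's own weight and not from contact. Now I'll slide the pin out along its axis.

Call:
play_rows --deltas '[-6,0,0,0,0,0,0,-18,0,0,0,0,0,0,-34,0,0,0,0,0,0,-50,0,0,0,0,0,0,-66,0,0,0,0,0,0,-82,0,0,0,0,0,0,-98,0,0,0,0,0,0,-114,0,0,0,0,0,0,-130,0,0,0,0,0,0,-140,0,0,0,0,0,0]'

```text
clock: 13.65
eef_pos: [464.8, -294.7, 115.2]
tool_rot: [3.142, 0.281, 1.563]
force: [0.6, -0.2, -1.2]
width: 22.2
gripper_force: 58.8
```

```bash
python3 -c "
from h import *
s=read_state();print(s['clock'],s['eef_pos'],s['tool_rot'],s['force'],s['torque'],s['qpos'].round(2))
R=Ro.from_euler('xyz',s['tool_rot']);E=s['eef_pos']+R.apply([[-98,0,-11.5],[222,0,-11.5]]);print(E.round(1))
c=camera_info('wrist');im=get_image('wrist');cv2.imwrite('pics/w6.png',im[:,:,::-1]);print(proj(c,E[1:]))"
```

```text
13.65 [ 464.78811236 -294.73441231  115.16135859] [3.14150232 0.28083505 1.56256955] [ 0.64041616 -0.24548493 -1.23476281] [0.27280439 0.01639256 0.00657735] [ 0.36  0.62 -0.02  2.03  0.64  0.47 -0.24]
[[ 464.  -385.7  153.4]
 [ 466.6  -78.3   64.7]]
[[ 255.79584799 -141.96044093]]
```

View pics/w6.png

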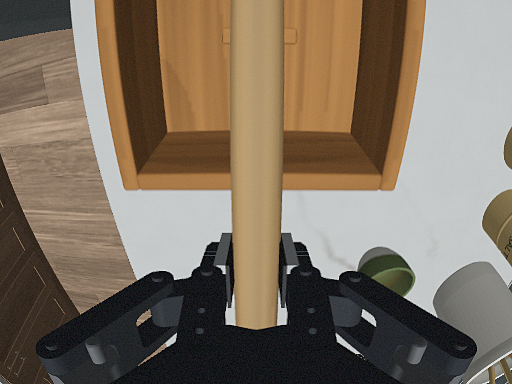

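The tail is now clear of the tray edge by about 23 mm. The picture shows the pin centred (column 257) over the end wall (rows 135–188), with the cup well to the side. Next I'll lift, then level.

Call:
play_rows --deltas '[-3,0,-8,0,0,0,0,-7,0,-23,0,0,0,0,-12,0,-40,0,0,0,0,-17,0,-58,0,0,0,0,-21,0,-71,0,0,0,0,-23,0,-77,0,0,0,0,-23,0,-77,0,0,0,0]'

```text
clock: 14.58
eef_pos: [465.6, -293.6, 195.4]
tool_rot: [3.141, 0.28, 1.565]
force: [0.2, 0.2, -1.1]
width: 22.1
gripper_force: 58.8
```

Call:
play_rows --deltas '[0,0,0,0,0.04,0,0,0,0,0,0,0.09,0,0,0,0,0,0,0.15,0,0,0,0,0,0,0.21,0,0,0,0,0,0,0.26,0,0,6,0,6,0,0.281,0,0,18,0,17,0,0.281,0,0,31,0,29,0,0.281,0,0,41,0,39,0,0.281,0,0,43,0,41,0,0.281,0,0]'

```text
clock: 15.82
eef_pos: [465.1, -262.4, 142.6]
tool_rot: [-3.139, -0.002, 1.566]
force: [0.7, 0.5, -1.0]
width: 22.0
gripper_force: 58.8
```

Call:
play_rows --deltas '[0,0,0,0,0,0,0,0,0,0,0,0,0,0,0,0,0,0,0,0,0,0,0,0,0,0,0,0]'

```text
clock: 16.32
eef_pos: [465.7, -263.9, 144.0]
tool_rot: [3.141, -0.001, 1.564]
force: [0.9, 0.3, -0.6]
width: 22.1
gripper_force: 58.8
```

```bash
python3 -c "
from h import *
s=read_state();print(s['clock'],s['eef_pos'],s['tool_rot'],s['force'],s['width'],s['gripper_force'])
R=Ro.from_euler('xyz',s['tool_rot']);E=s['eef_pos']+R.apply([[-98,0,-11.5],[222,0,-11.5]]);print(E.round(1))
c=camera_info('side');T=np.linalg.inv(c['T'])
for e in E:
    q=T[:3,:3]@e+T[:3,3];u=np.array([c['cx']+c['fx']*q[0]/q[2],c['cy']+c['fy']*q[1]/q[2]]);print(u.round(1),((u-[140,120])*4).round())
im=cv2.resize(get_image('side')[120:265,140:340],None,fx=4,fy=4,interpolation=2);cv2.imwrite('pics/s7.png',im[:,:,::-1])"
```

```text
16.325 [ 465.73187134 -263.92583623  144.018931  ] [ 3.14104453e+00 -6.68560620e-04  1.56439100e+00] [ 0.89542397  0.33664923 -0.6135118 ] 22.088409410417388 58.806616365909576
[[ 465.1 -361.9  155.5]
 [ 467.1  -41.9  155.7]]
[216.8 220.2] [307. 401.]
[227.6 173.4] [350. 214.]
```

View pics/s7.png

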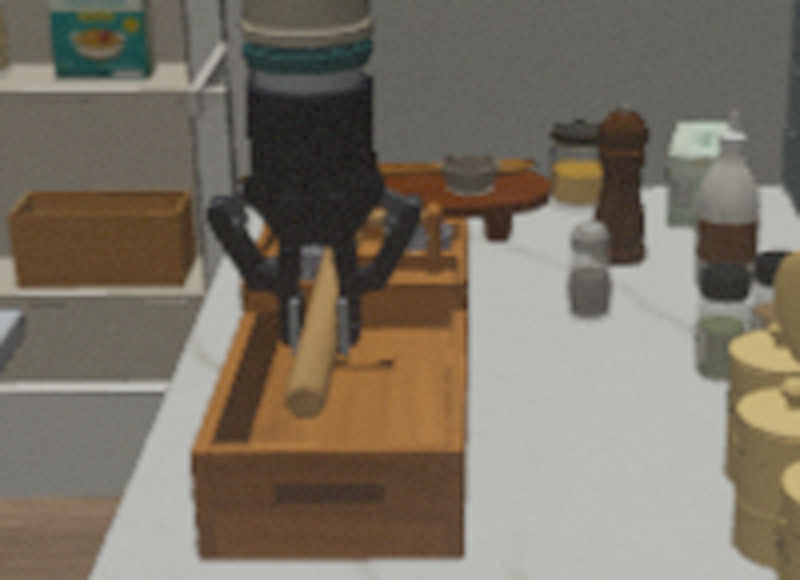

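The pin's near end is at (307,402), as predicted, so it is level at about z = 155. The tray is still at its stop and the shaker and mill are standing. I'll hand in.

```bash
python3 -c "
from cell import *
print(finish_job())"
```

```text
the job is handed in; nothing more can be done
None
```

I slid the tray to its +y stop, tilted the rolling pin out through the opening, and handed the job in at about 16 s with the gripper holding it level, its axis about 155 mm above the worktop, touching nothing else.

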